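# Draw a fixture pallet tight with its cam lock

## Task

Slide the V-block pallet along its rails until it meets the two rubber buffers, so that its headed stud stands in the open mouth of the cam lock. Then turn the cam clockwise by its wing until its curved slot has drawn the pallet firmly against the buffers: stop as soon as it feels properly tight, do not force it further, and let go. Leave the loose parts lying round the dock alone.

Things in the scene. Friction and masses are not known exactly. Their poses are not given: they have to be found in the camera images.
- dock: Fixed dark steel plate 245 (x) x 112 x 10 mm with two rails, tops 26 mm above the table, 72 mm apart. Origin: on the table, on the centre line. x runs along the rails towards the cam lock (the way the pallet slides), z up. Two 11 mm rubber buffers, at y = +-28 mm, stand before the cam and give 1 mm per 10 N together. Sliding the pallet takes 3 to 12 N until it meets them.
- cam_lock: The cam lock's fixed mount, 80 mm along the dock's x. Origin: on the table, on the cam's vertical axis; axes as the dock's. The cam is a steel disc 66 mm across, top 36 mm above the table. Its wall has a mouth (57 degrees wide), then a curved slot that runs 8.5 mm nearer to the axis per radian; its walls pass above and below the stud's neck and catch the head from behind.
- cam_wing (a point): Centre of the cam's upright wing grip, 54 mm above the table: a steel bar 42 x 12 x 32 mm high (38 to 70 mm above the table), on the cam's axis, turning with the cam. Its own x runs along the 42 mm, its own -x points over the cam's mouth; grip it across the 12 mm (its y).
- cam (a joint): Turn of the cam in rad, growing clockwise from above; at 0 the mouth faces the pallet. Starts within 0.08 of 0, ends at 2.2, stays where left (friction 0.10 N m). Tight somewhere from 0.9 to 1.7, as the buffers were set (a 6 mm range, not measured). Properly tight: the moment on the wing has risen 0.2 to 0.3 N m above free turning (it may dip on the way); over 0.4 is forcing it.
- vee_mid (a point): Centre of the steel V-block fixed on the pallet: 40 (dock x) x 45 (dock y) x 36 mm high, 47 mm above the table (29 to 65 mm); the V groove runs along x. Grip it across the 45 mm. The loose aluminium pallet under it is 100 (x) x 70 (y) mm, 0.4 to 0.7 kg with the V-block, top 29 mm above the table, and starts 25 to 55 mm short of the buffers.
- stud_head (a point): Centre of the round head (14 mm across, 5 mm thick) of the stud that sticks out of the pallet's +x end, 76 mm ahead of the V-block's centre, 22 mm above the table; the neck is 6 mm thick. When the pallet just meets the buffers the head's centre is 14 to 21 mm short of the cam's axis.
- pallet: The same loose pallet: origin on its underside centre (10 mm above the table), below the V-block's centre, x towards the stud.
- shaft_part: Bystander: stepped steel shaft 105 mm long, 24 mm thick, lying left of the dock.
- gear: Bystander: spur gear 60 mm across, 20 mm high, left of the cam.
- flange_part: Bystander: turned flange 42 mm across, 16 mm high, right of the dock.
- hex_key: Bystander: hex key 67 x 24 x 5 mm, right of the dock.

How it is judged:
On the way, in this order (a step that is already met when the one before it is completed fails the run):
1. the pallet is slid in so that the stud's head stands in the mouth of the still open cam (horizontal distance between stud_head and cam_lock below 0.0225 m and value of joint cam below 0.3 rad), for 0.1 s.
2. the cam has caught the head and draws the pallet against the buffers (horizontal distance between stud_head and cam_lock below 0.0225 m and value of joint cam above 0.45 rad and contact force between pallet and cam_lock above 10 N), for 0.2 s.
At the end, for the whole second after the job is handed in: The stud's head is held in the cam's slot (within 22.5 mm of the cam's axis), the cam is turned past 0.45 rad and pulls on the stud with more than 10 N; the pallet lies flat and still on the dock (all of step 2 and linear speed of pallet below 0.01 m/s and angle between pallet's own z axis and vertical below 0.05 rad); the robot touches nothing.
It fails at once if the cam is forced: it pulls or pushes on the pallet with more than 45 N (contact force between pallet and cam_lock above 45 N).
It fails at once if a loose neighbour is pushed more than 20 mm (distance of any of shaft_part, gear, flange_part, hex_key from where it was at the start of the episode above 0.02 m).
It also fails if it takes over 72 s, if anything falls off the work surface, if the arm or the gripper's body presses on something with over 40 N, if the wrist force passes 120 N, or if a joint passes its speed limit or range.

## Robot

A 7-joint arm with a two-finger parallel gripper is mounted at the origin on the work surface; the furniture and walls round the work are solid. World frame = base frame: x ahead of the robot, y to its left, z up, the work surface at z = 0. Lengths are in m, angles in rad, forces in N, time in s.
With the tool pointing down it reaches from about 0.4 to 0.85 m from the base axis. Payload 4.5 kg.
Tool frame: the origin (TCP) lies midway between the tips of the shut fingers; the grasp point (between the pads) lies 19 mm behind it; y points along the fingers, z is the direction in which the jaws open and shut, and the axes are right-handed (so a half turn about y gives the same grasp; the last joint's range is limited). The gripper opens to 88 mm and grips with 3 to 60 N. Pads are 18 mm wide; open, the fingers measure 123 mm over their backs; the gripper's body (75 mm by 187 mm) begins 45 mm behind the grasp point.
Start: joints at [1.332, 0.689, -0.195, 1.565, 0.157, 0.902, -0.215], TCP at [0.168, -0.602, 0.239] pointing down, gripper open.
Joint ranges: [-3.01, 3.01], [-0.46, 2.08], [-1.47, 1.51], [0.13, 2.56], [-1, 4.14], [0.04, 2.09], [-2.66, 2.66]. Speed limits (rad/s): [2.57, 2.57, 3.14, 3.14, 3.14, 3.14, 3.14].

## Interface

Orientations are given as a unit quaternion [x, y, z, w].
In Python, from plant import r, snapshot, get_calibration, job, boxes_of gives the robot as it stands. The module is installed in compiled form; this text tells all that it offers.
- The arm moves only by the shell command python3 -m handwheel 'ROWS' [OPENING] [FORCE]. ROWS is JSON, a list that holds one entry, the list of rows, each a list of 6 numbers: the shift along the tool's x, y, z as a fraction of full scale, then the turn, a rotation vector about the tool's x, y, z as a fraction of full scale. In form: [[[x, y, z, wx, wy, wz], ...]]. A call has 1 to 12 rows; each row is the pose to reach, as a shift and turn from the pose commanded when the call began, along the tool's axes at that moment, turning the shorter way round; what a row does not reach only later rows make up. Full scale, the value 1, is 100 cm for a shift and 180 degrees for a turn. A row lasts 1/12 s, in which the tool goes at most 41.7 mm and 7.16 degrees, less where a joint would pass 70% of its speed; a pose out of reach is approached as far as the arm can. A call with a number of a shift or a turn outside -1 to 1 is refused whole. A call with a gripper value outside its range is refused whole. OPENING is the opening, from -1 (shut) to 1 (fully open), set as the call begins (- or left out, the last holds). The fingers move at their own pace and stop on an object; FORCE is the grip in N (left out, the last holds). Time passes only in rows, so rows that repeat a pose let the fingers close. It gives the time, the measured TCP pose, the force and the opening at its end, in the units of the state.
- r.get_state(): the state, without advancing time (a new reading comes with each control period).
- snapshot(name): name is "scene" or "side" or "wrist"; returns the picture (480x640x3 uint8, red, green, blue); there is no depth.
- get_calibration(name): a dict with "fx", "fy", "cx", "cy" (pixels), "k1" (the pictures are not rectified: a ray, as slopes to the right and down, at radius r is drawn at 1 + k1 r^2 times it, then the intrinsics apply), "T" (4x4, takes a point from camera to world coordinates). Camera axes: x right, y down, z forward; pixel columns grow to the right and rows downward; lengths in m; the calibration is good to about 2 mm. A picture is of the moment at which its call begins: read the wrist's pose just before it. get_calibration takes no time and is no camera call; for the wrist camera it gives the pose at the moment of the call.
- job.finish_job(): hands the job in, once; it reports no verdict.
Trained networks look in the newest picture that a camera, given by its name, has taken for a name from the list of things; names that differ only in an ending like _2 or _b are one class to them, and where a whole thing is asked for, a point or a joint stands for the part that bears it (a point fixed in the world has none). Each returns a list of dicts, best first, with "confidence" (0 to 1); they miss things now and then, are a little off and sometimes report something else, mostly with a low value. They report only what shows in the picture. A call takes as long as a camera call.
- boxes_of(thing, camera): "bbox" ([left, top, right, bottom] in pixels, round what is visible of it).
The state is a dict: "clock": time; "q": joint angles; "qd": joint speeds; "joint_torque": joint torques, N m; "tool_pos": TCP position; "eef_rot": TCP orientation; "contact_force": force on the tool from outside, world axes, zero at the start; "moment": the same for the moment, N m; "opening": opening from 0.0 (shut) to 1.0 (fully open).
Only numpy, scipy, OpenCV 4.12 (cv2) and the standard library are available. Lean on these libraries where they do the work, as an engineer would, in place of code of your own. Each camera call takes 0.05 s, during which the arm holds its last target. There are 200 camera calls.

## Working session

There is one attempt and no reset: what is moved stays moved. The work goes in short steps, Python scripts to look and compute and a shell command to move; the robot and the scene stay as the last step left them, time stands still between calls to the robot, and variables do not carry over. Pictures are saved under pics/ and viewed, about 8 in all and at most 12, crops included, and the job is handed in when it is done.

```bash
mkdir -p pics; cat > h.py <<'E'
import numpy as np, cv2
from plant import r, snapshot, get_calibration, job, boxes_of
from scipy.spatial.transform import Rotation as R
def st():
    s=r.get_state(); print({k:np.round(s[k],4).tolist() for k in ("clock","tool_pos","eef_rot","contact_force","moment","opening","q")}); return s
def snap(cam,name):
    c=get_calibration(cam); im=snapshot(cam); cv2.imwrite(f"pics/{name}.png",im[:,:,::-1]); return im,c
def ray(c,u,v):
    x,y=(u-c["cx"])/c["fx"],(v-c["cy"])/c["fy"]; a,b=x,y
    for _ in range(20):
        k=1+c["k1"]*(a*a+b*b); a,b=x/k,y/k
    T=np.array(c["T"]); return T[:3,3],T[:3,:3]@np.array([a,b,1])
def onz(c,u,v,z):
    o,d=ray(c,u,v); return o+d*(z-o[2])/d[2]
def proj(c,P):
    T=np.array(c["T"]); p=T[:3,:3].T@(np.asarray(P)-T[:3,3]); a,b=p[:2]/p[2]; k=1+c["k1"]*(a*a+b*b)
    return np.array([c["fx"]*a*k+c["cx"],c["fy"]*b*k+c["cy"]])
E
python3 - <<'E'
from h import *
st()
for cam in("scene","side","wrist"):
    im,c=snap(cam,cam+"0"); print(cam,np.round(c["T"],3).tolist(),c["fx"],c["k1"])
    for t in("dock","cam_lock","cam_wing","vee_mid","pallet","stud_head"):
        b=boxes_of(t,cam)
        for x in b[:2]: print(t,np.round(x["bbox"]).tolist(),round(x["confidence"],2))
E
```

```text
{'clock': 0.0, 'tool_pos': [0.1682, -0.6013, 0.2379], 'eef_rot': [-0.0963, 0.7012, -0.6999, 0.0961], 'contact_force': [-0.1885, -0.033, -0.5748], 'moment': [-0.0003, -0.0331, 0.0088], 'opening': 1.0015, 'q': [1.3318, 0.69, -0.1945, 1.5664, 0.1573, 0.9025, -0.2151]}
scene [[0.622, -0.56, 0.547, 0.071], [-0.783, -0.459, 0.42, -0.335], [0.015, -0.689, -0.724, 0.695], [0.0, 0.0, 0.0, 1.0]] 540.3598094197089 -0.008527519185433962
dock [252.0, 222.0, 379.0, 353.0] 0.76
cam_lock [327.0, 217.0, 363.0, 257.0] 0.74
cam_wing [326.0, 215.0, 367.0, 256.0] 0.75
vee_mid [269.0, 266.0, 339.0, 336.0] 0.63
pallet [269.0, 267.0, 336.0, 334.0] 0.74
pallet [210.0, 270.0, 277.0, 284.0] 0.55
stud_head [268.0, 264.0, 341.0, 334.0] 0.87
side [[-0.999, -0.038, 0.034, 0.511], [-0.05, 0.598, -0.8, 0.688], [0.01, -0.801, -0.599, 0.562], [0.0, 0.0, 0.0, 1.0]] 496.49112447800985 -0.03078294435007771
dock [254.0, 226.0, 399.0, 286.0] 0.95
cam_lock [260.0, 234.0, 298.0, 272.0] 0.74
cam_wing [262.0, 228.0, 294.0, 273.0] 0.62
vee_mid [315.0, 220.0, 394.0, 266.0] 0.66
pallet [317.0, 219.0, 394.0, 263.0] 0.65
stud_head [318.0, 222.0, 397.0, 262.0] 0.58
wrist [[0.269, -0.913, -0.306, 0.249], [-0.963, -0.255, -0.086, -0.58], [0.001, 0.318, -0.948, 0.384], [0.0, 0.0, 0.0, 1.0]] 377.27066100525695 -0.07602857072775267
```

View pics/scene0.png

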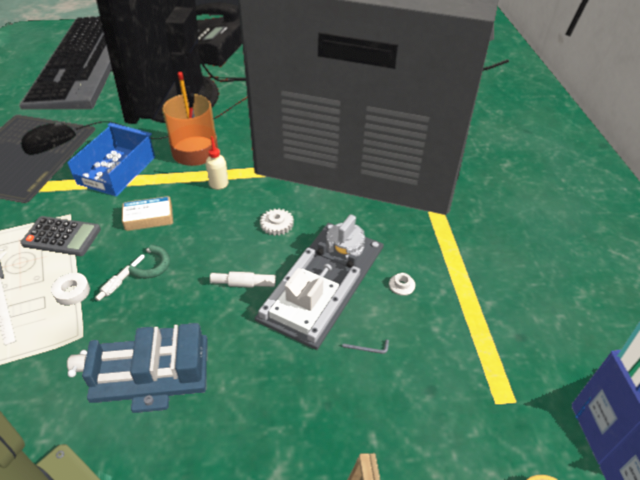

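View pics/side0.png

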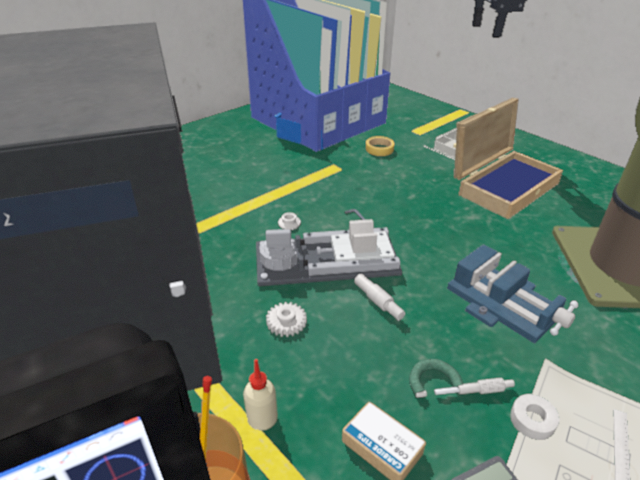

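Scene: the dock runs from (287,330) to (355,235), with the V-block near (305,290), the wing near (347,230), and the cabinet beyond it. The side view agrees. Next I localise.

```bash
python3 - <<'E'
from h import *
c=get_calibration("scene"); s=get_calibration("side")
print("scene dock corners",[np.round(onz(c,u,v,.01),3)[:2].tolist() for u,v in((259,319),(315,343),(381,245),(328,225))])
print("side dock corners",[np.round(onz(s,u,v,.01),3)[:2].tolist() for u,v in((257,281),(401,274))])
print("cabinet base scene",[np.round(onz(c,u,v,0),3)[:2].tolist() for u,v in((258,172),(447,213))], "side",np.round(onz(s,217,380,0),3))
def tri(a,b):
    o1,d1=ray(c,*a);o2,d2=ray(s,*b);A=np.c_[d1,-d2];t=np.linalg.lstsq(A,o2-o1,rcond=None)[0]
    p,q=o1+d1*t[0],o2+d2*t[1];return np.round((p+q)/2,4),np.round(np.linalg.norm(p-q),4)
import cv2
a=cv2.imread("pics/scene0.png")[205:355,240:400];b=cv2.imread("pics/side0.png")[205:295,245:410]
a=cv2.resize(a,None,fx=3.75,fy=3.75,interpolation=2)[:600];b=cv2.resize(b,None,fx=4.5,fy=4.5,interpolation=2)
cv2.imwrite("pics/a.png",a);cv2.imwrite("pics/b.png",b)
E
```

```text
scene dock corners [[0.405, 0.038], [0.426, -0.057], [0.657, -0.019], [0.637, 0.084]]
side dock corners [[0.643, 0.086], [0.404, 0.054]]
cabinet base scene [[0.677, 0.295], [0.815, -0.065]] side [0.669 0.276 0.   ]
```

View pics/a.png

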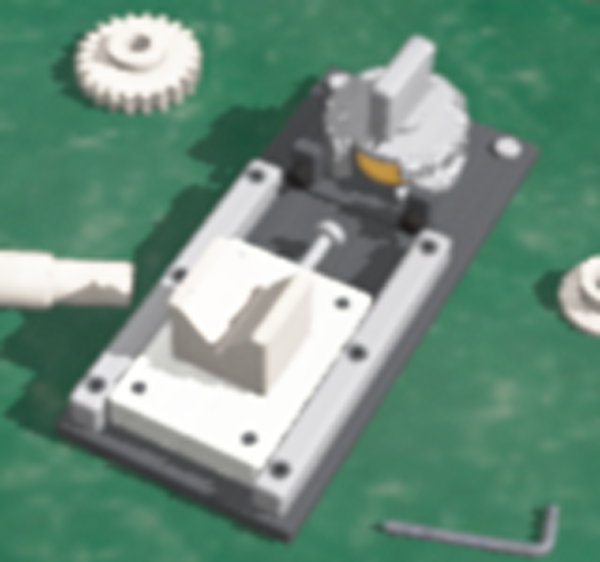

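Crop: the wing lies along the dock axis, so the cam is about 0. The mouth is at crop (380,165), the stud head at (330,232) and the shaft tip at (130,283), close to the left rail.

```bash
cat >> h.py <<'E'
def plan(pos,yaw,s=None):
    """target with tool y down, tool z (jaws) at world angle yaw; prints full shift (m) and turn in scaled tool units"""
    s=s or r.get_state(); R0=R.from_quat(s["eef_rot"]).as_matrix()
    best=None
    for k in(0,np.pi):
        z=np.array([np.cos(yaw+k),np.sin(yaw+k),0]); y=np.array([0,0,-1.]); x=np.cross(y,z)
        Rt=np.c_[x,y,z]; w=R.from_matrix(R0.T@Rt).as_rotvec()
        if best is None or np.linalg.norm(w)<np.linalg.norm(best): best=w
    d=R0.T@(np.asarray(pos)-s["tool_pos"]); print("shift",np.round(d,4).tolist(),"turn/pi",np.round(best/np.pi,4).tolist(),"deg",np.round(np.degrees(best),1).tolist())
E
python3 - <<'E'
from h import *
from scipy.optimize import least_squares
c=get_calibration("scene")
px=np.array([[256,319.7],[317.3,349],[383.5,245],[326.7,223.7]])
W=np.array([onz(c,*p,.01)[:2] for p in px]);print(np.round(W,4).tolist())
L=np.array([[-.1225,.056],[-.1225,-.056],[.1225,-.056],[.1225,.056]])
f=lambda p:(L@np.array([[np.cos(p[2]),np.sin(p[2])],[-np.sin(p[2]),np.cos(p[2])]])+p[:2]-W).ravel()
q=least_squares(f,[.53,.01,.17]);print("dock",q.x.round(4),np.abs(q.fun).max())
head=onz(c,330/3.75+240,232/3.75+205,.022);wing=onz(c,405/3.75+240,77/3.75+205,.054)
for n,p in(("head",head),("wing",wing)):
    e=p[:2]-q.x[:2];t=q.x[2];print(n,p.round(4),"in dock",(e@[np.cos(t),np.sin(t)]).round(4),(e@[-np.sin(t),np.cos(t)]).round(4))
s=r.get_state();print(R.from_quat(s["eef_rot"]).as_matrix().round(3).tolist())
t=q.x[2];plan([q.x[0]+.02,q.x[1],.25],t+np.pi/2)
E
```

```text
[[0.4014, 0.0408], [0.4197, -0.0658], [0.6596, -0.0228], [0.6386, 0.0874]]
dock [0.5298 0.0099 0.1847] 0.002251800565012285
head [0.549  0.0151 0.022 ] in dock 0.0198 0.0016
wing [0.6215 0.0296 0.054 ] in dock 0.0938 0.0025
[[-0.963, 0.0, 0.269], [-0.269, -0.0, -0.963], [-0.0, -1.0, 0.0]]
shift [-0.5321, -0.0113, -0.4865] turn/pi [-0.0, 0.028, -0.0] deg [-0.0, 5.0, -0.0]
```

```bash
python3 -m handwheel '[[[-0.03,-0.04,-0.03,0,0,0],[-0.07,-0.04,-0.06,0,0,0],[-0.10,-0.04,-0.09,0,0,0],[-0.13,-0.04,-0.12,0,0,0],[-0.16,-0.04,-0.15,0,0,0],[-0.19,-0.04,-0.17,0,0,0],[-0.22,-0.04,-0.2,0,0,0],[-0.25,-0.04,-0.22,0,0,0],[-0.27,-0.04,-0.24,0,0.01,0],[-0.3,-0.04,-0.27,0,0.02,0],[-0.33,-0.04,-0.29,0,0.028,0],[-0.36,-0.04,-0.32,0,0.028,0]]]' && python3 -m handwheel '[[[-0.03,0,-0.03,0,0,0],[-0.06,0.01,-0.06,0,0,0],[-0.09,0.02,-0.09,0,0,0],[-0.12,0.02,-0.11,0,0,0],[-0.15,0.02,-0.13,0,0,0],[-0.17,0.02,-0.15,0,0,0],[-0.19,0.02,-0.167,0,0,0],[-0.19,0.02,-0.167,0,0,0],[-0.19,0.02,-0.167,0,0,0]]]'
python3 - <<'E'
from h import *
st(); im,c=snap("wrist","w1"); 
for t in("dock","cam_lock","cam_wing","vee_mid","pallet","stud_head"):
    for x in boxes_of(t,"wrist")[:1]: print(t,np.round(x["bbox"]).tolist(),round(x["confidence"],2))
E
```

```text
clock: 2.05
tool_pos: [0.4299, -0.1967, 0.2791]
eef_rot: [0.064, -0.704, 0.705, -0.065]
contact_force: [1.5, -0.6, -0.2]
opening: 0.995
clock: 2.8
tool_pos: [0.585, 0.0034, 0.2585]
eef_rot: [-0.066, 0.704, -0.704, 0.066]
contact_force: [0.5, -0.0, -0.7]
opening: 0.999
{'clock': 2.8, 'tool_pos': [0.585, 0.0034, 0.2585], 'eef_rot': [-0.0663, 0.7042, -0.7038, 0.0664], 'contact_force': [0.5229, -0.0136, -0.6998], 'moment': [-0.0969, -0.0182, -0.0415], 'opening': 0.9991, 'q': [0.0107, 0.6104, -0.1615, 1.668, 0.1199, 0.8728, -1.5821]}
dock [244.0, 128.0, 358.0, 343.0] 0.63
cam_lock [393.0, 175.0, 431.0, 215.0] 0.65
cam_wing [265.0, 138.0, 332.0, 201.0] 0.82
vee_mid [268.0, 234.0, 334.0, 343.0] 0.98
pallet [267.0, 233.0, 332.0, 344.0] 0.6
stud_head [269.0, 234.0, 331.0, 344.0] 0.94
```

View pics/w1.png

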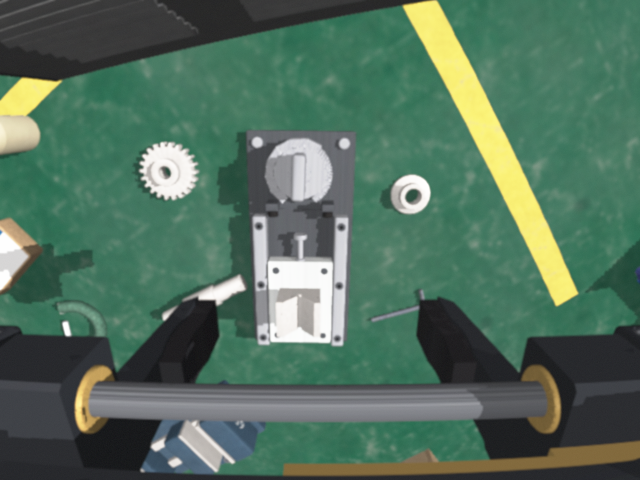

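Wrist view: the dock is upright, with its far edge at v=131 (u 247–356). The wing is about (299,176), the head (300,240), and the pallet front edge v=258. I'll enlarge it for measuring.

```bash
python3 - <<'E'
import cv2
a=cv2.imread("pics/w1.png")[120:350,200:400]
cv2.imwrite("pics/c.png",cv2.resize(a,None,fx=2.6,fy=2.6,interpolation=2))
E
```

```text
(no output)
```

View pics/c.png

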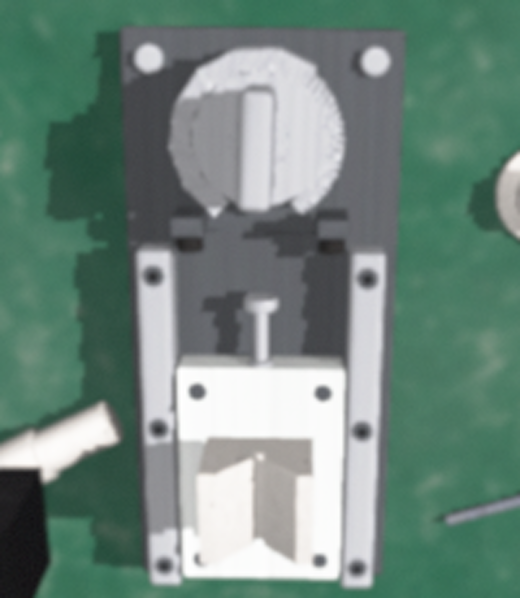

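```bash
python3 - <<'E'
from h import *
from scipy.optimize import least_squares
c=get_calibration("wrist");print(np.round(c["T"],3).tolist())
P=lambda u,v,z:onz(c,u/2.6+200,v/2.6+120,z)[:2]
g={"farL":P(122,30,.01),"farR":P(405,32,.01),"b1":P(153,275,.026),"b2":P(367,278,.026),"b3":P(165,566,.026),"b4":P(357,568,.026)}
mid=[(g["farL"]+g["farR"])/2,(g["b1"]+g["b2"])/2,(g["b3"]+g["b4"])/2]
d=mid[0]-mid[2];t=np.arctan2(d[1],d[0]);print("axis",t,np.round(mid,4).tolist(),"widths",np.linalg.norm(g["farL"]-g["farR"]),np.linalg.norm(g["b1"]-g["b2"]),np.linalg.norm(g["b3"]-g["b4"]))
x=np.array([np.cos(t),np.sin(t)]);y=np.array([-x[1],x[0]]);o=mid[0]-.1225*x;print("dock origin",o)
for n,p in {"disc":P(257.5,134,.036),"wing":P(258,149,.07),"wT":P(260,90,.07),"wB":P(256,209,.07),"wl":P(244.5,150,.07),"wr":P(272,150,.07),"head":P(262,304,.025),"pfront":P(262,359,.029),"prear":P(260,578,.029),"pL":P(180,400,.029),"pR":P(344,400,.029),"vL":P(198,500,.065),"vR":P(312,500,.065),"vfront":P(255,470,.065)}.items():
    print(n,p.round(4),"dock",((p-o)@x).round(4),((p-o)@y).round(4))
E
```

```text
[[0.182, -0.932, -0.312, 0.666], [-0.983, -0.172, -0.059, 0.015], [0.001, 0.318, -0.948, 0.404], [0.0, 0.0, 0.0, 1.0]]
axis 0.16775218551176133 [[0.6514, 0.0281], [0.5581, 0.0128], [0.4256, -0.0101]] widths 0.10989542872023379 0.08573812382294592 0.08567396656824952
dock origin [0.53065702 0.00766867]
disc [0.6152 0.023 ] dock 0.0859 0.001
wing [0.615  0.0212] dock 0.0854 -0.0007
wT [0.6345 0.0239] dock 0.1051 -0.0013
wB [0.5944 0.0184] dock 0.0646 -0.0
wl [0.6138 0.0257] dock 0.085 0.0039
wr [0.6155 0.0165] dock 0.0851 -0.0055
head [0.5466 0.01  ] dock 0.0161 -0.0003
pfront [0.5246 0.0061] dock -0.0062 -0.0005
prear [ 0.422  -0.0104] dock -0.1102 0.0003
pL [0.5005 0.0365] dock -0.0249 0.0335
pR [ 0.5129 -0.0304] dock -0.0238 -0.0345
vL [0.4759 0.0216] dock -0.0517 0.0229
vR [ 0.484 -0.022] dock -0.051 -0.0215
vfront [0.4928 0.0019] dock -0.0383 0.0007
```

```bash
python3 - <<'E'
from h import *
plan([.4725,-.0022,.042],.169+np.pi/2)
E
```

```text
shift [0.1102, 0.2169, -0.0178] turn/pi [-0.0002, 0.0045, 0.0001] deg [-0.0, 0.8, 0.0]
```

```bash
python3 -m handwheel '[[[0.04,0.01,-0.01,0,0.0045,0],[0.08,0.03,-0.018,0,0.0045,0],[0.11,0.06,-0.018,0,0.0045,0],[0.11,0.10,-0.018,0,0.0045,0],[0.11,0.14,-0.018,0,0.0045,0],[0.11,0.17,-0.018,0,0.0045,0],[0.11,0.19,-0.018,0,0.0045,0],[0.11,0.205,-0.018,0,0.0045,0],[0.11,0.217,-0.018,0,0.0045,0],[0.11,0.217,-0.018,0,0.0045,0]]]' && python3 -m handwheel '[[[0,0,0,0,0,0],[0,0,0,0,0,0],[0,0,0,0,0,0],[0,0,0,0,0,0],[0,0,0,0,0,0],[0,0,0,0,0,0],[0,0,0,0,0,0],[0,0,0,0,0,0],[0,0,0,0,0,0]]]' -1 12
python3 - <<'E'
from h import *
st()
E
```

```text
clock: 3.98
tool_pos: [0.4722, -0.0012, 0.0399]
eef_rot: [0.061, -0.704, 0.705, -0.059]
contact_force: [-0.5, -0.7, 0.6]
opening: 1.001
clock: 4.73
tool_pos: [0.4731, 0.0013, 0.0421]
eef_rot: [-0.061, 0.705, -0.704, 0.061]
contact_force: [-0.7, 5.7, 4.0]
opening: 0.507
{'clock': 4.7333, 'tool_pos': [0.4731, 0.0013, 0.0421], 'eef_rot': [-0.061, 0.7053, -0.7036, 0.0614], 'contact_force': [-0.6908, 5.6921, 4.0169], 'moment': [1.0649, 0.2585, -0.0115], 'opening': 0.507, 'q': [-0.0753, 0.8678, -0.0381, 2.1541, 0.2194, 0.1223, -1.7152]}
```

```bash
python3 -m handwheel '[[[0,0,-0.002,0,0,0],[-0.004,0,-0.002,0,0,0],[-0.008,0,-0.002,0,0,0],[-0.012,0,-0.002,0,0,0],[-0.016,0,-0.002,0,0,0],[-0.02,0,-0.002,0,0,0],[-0.024,0,-0.002,0,0,0],[-0.028,0,-0.002,0,0,0],[-0.032,0,-0.002,0,0,0],[-0.036,0,-0.002,0,0,0],[-0.04,0,-0.002,0,0,0],[-0.04,0,-0.002,0,0,0]]]' && python3 -m handwheel '[[[-0.002,0,0,0,0,0],[-0.004,0,0,0,0,0],[-0.006,0,0,0,0,0],[-0.006,0,0,0,0,0]]]'
python3 - <<'E'
from h import *
s=st(); print(R.from_quat(s["eef_rot"]).as_matrix()[:,0])
E
```

```text
clock: 5.73
tool_pos: [0.506, 0.0071, 0.0416]
eef_rot: [0.065, -0.704, 0.705, -0.056]
contact_force: [-9.0, 0.5, 10.4]
opening: 0.511
clock: 6.07
tool_pos: [0.5115, 0.0081, 0.0415]
eef_rot: [0.065, -0.704, 0.705, -0.056]
contact_force: [-11.1, 0.5, 10.7]
opening: 0.507
{'clock': 6.0667, 'tool_pos': [0.5115, 0.0081, 0.0415], 'eef_rot': [0.065, -0.704, 0.705, -0.0557], 'contact_force': [-11.1271, 0.5255, 10.7132], 'moment': [0.2019, 2.192, 0.1114], 'opening': 0.5069, 'q': [-0.0677, 0.8841, -0.0645, 2.0275, 0.208, 0.2494, -1.7109]}
[-0.98534507 -0.1700637   0.01316905]
```

```bash
python3 -m handwheel '[[[-0.001,-0.002,0,0,0,0],[-0.003,-0.002,0,0,0,0],[-0.005,-0.002,0,0,0,0],[-0.005,-0.002,0,0,0,0]]]' && python3 -m handwheel '[[[-0.002,0,0,0,0,0],[-0.003,0,0,0,0,0],[-0.003,0,0,0,0,0]]]' && python3 -m handwheel '[[[-0.002,0,0,0,0,0],[-0.003,0,0,0,0,0],[-0.003,0,0,0,0,0]]]'
```

```text
clock: 6.4
tool_pos: [0.5218, 0.0098, 0.0431]
eef_rot: [0.062, -0.704, 0.705, -0.059]
contact_force: [-4.3, 1.2, -4.7]
opening: 0.51
clock: 6.65
tool_pos: [0.5222, 0.0099, 0.043]
eef_rot: [0.063, -0.704, 0.705, -0.058]
contact_force: [-9.1, 1.5, -1.3]
opening: 0.512
clock: 6.9
tool_pos: [0.5227, 0.01, 0.0429]
eef_rot: [0.065, -0.704, 0.705, -0.056]
contact_force: [-11.0, 1.2, 1.0]
opening: 0.505
```

```bash
python3 -m handwheel '[[[0,0,0,0,0,0],[-0.002,0,0,0,0,0],[-0.003,0,0,0,0,0],[-0.003,0,0,0,0,0]]]' -1 25 && python3 -m handwheel '[[[-0.002,0,0,0,0,0],[-0.004,0,0,0,0,0],[-0.004,0,0,0,0,0]]]'
python3 - <<'E'
from h import *
st(); im,c=snap("wrist","w2"); cv2.imwrite("pics/d.png",cv2.resize(im[100:330,200:440,::-1],None,fx=2.5,fy=2.5,interpolation=2))
E
```

```text
clock: 7.23
tool_pos: [0.5232, 0.01, 0.0427]
eef_rot: [0.067, -0.704, 0.705, -0.054]
contact_force: [-15.7, 1.7, 2.4]
opening: 0.505
clock: 7.48
tool_pos: [0.5239, 0.0102, 0.0424]
eef_rot: [0.069, -0.704, 0.705, -0.052]
contact_force: [-19.3, 0.7, 5.8]
opening: 0.508
{'clock': 7.4833, 'tool_pos': [0.5239, 0.0102, 0.0424], 'eef_rot': [0.069, -0.7036, 0.7054, -0.0518], 'contact_force': [-19.3405, 0.702, 5.8211], 'moment': [0.1469, 4.1055, 0.1233], 'opening': 0.5081, 'q': [-0.0636, 0.8904, -0.0753, 1.9793, 0.2031, 0.3036, -1.7063]}
```

View pics/d.png

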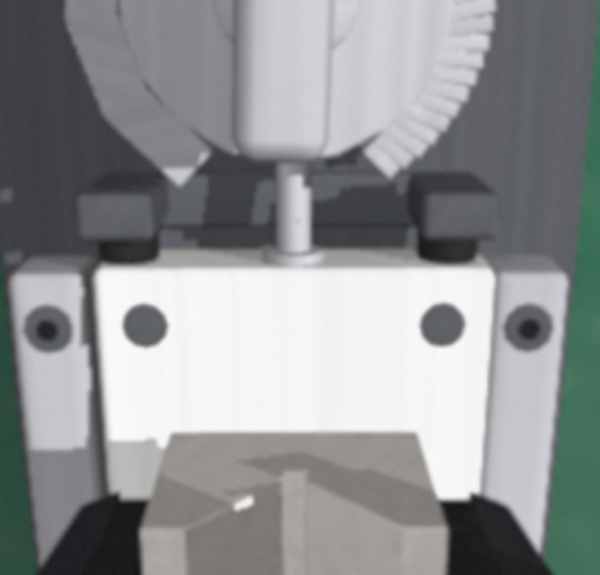

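Pallet front face (crop y≈262) is on both buffers, and the head stands in the mouth under the wing. I'll relax, release and lift.

```bash
python3 -m handwheel '[[[0.003,-0.001,0,0,0,0],[0.006,-0.001,0,0,0,0],[0.006,-0.001,0,0,0,0]]]' && python3 -m handwheel '[[[0,0,0,0,0,0],[0,0,0,0,0,0],[0,0,0,0,0,0],[0,0,0,0,0,0],[0,-0.02,0,0,0,0],[0,-0.05,0,0,0,0],[0,-0.08,0,0,0,0],[0,-0.12,0,0,0,0],[0,-0.15,0,0,0,0],[0,-0.15,0,0,0,0]]]' 0.6
python3 - <<'E'
from h import *
s=st(); im,c=snap("wrist","w3"); plan([.615,.022,.16],.169+np.pi/2)
for cam in("wrist",):
  for t in("cam_wing","vee_mid"):
    for x in boxes_of(t,cam)[:1]: print(t,np.round(x["bbox"]).tolist(),round(x["confidence"],2))
E
```

```text
clock: 7.78
tool_pos: [0.5235, 0.0101, 0.0434]
eef_rot: [0.065, -0.704, 0.705, -0.056]
contact_force: [-10.4, 0.6, -5.3]
opening: 0.512
clock: 8.62
tool_pos: [0.5346, 0.0112, 0.2008]
eef_rot: [0.055, -0.705, 0.705, -0.065]
contact_force: [0.1, -0.3, -0.1]
opening: 0.806
{'clock': 8.6167, 'tool_pos': [0.5346, 0.0112, 0.2008], 'eef_rot': [0.0552, -0.7045, 0.7046, -0.0647], 'contact_force': [0.0585, -0.3381, -0.12], 'moment': [0.0085, -0.0606, -0.0318], 'opening': 0.806, 'q': [-0.0135, 0.6191, -0.1516, 1.8928, 0.1511, 0.6271, -1.6599]}
shift [-0.0822, 0.039, 0.003] turn/pi [-0.0003, 0.0003, -0.0029] deg [-0.1, 0.1, -0.5]
cam_wing [272.0, 81.0, 356.0, 163.0] 0.68
vee_mid [276.0, 160.0, 358.0, 289.0] 0.79
```

View pics/w3.png

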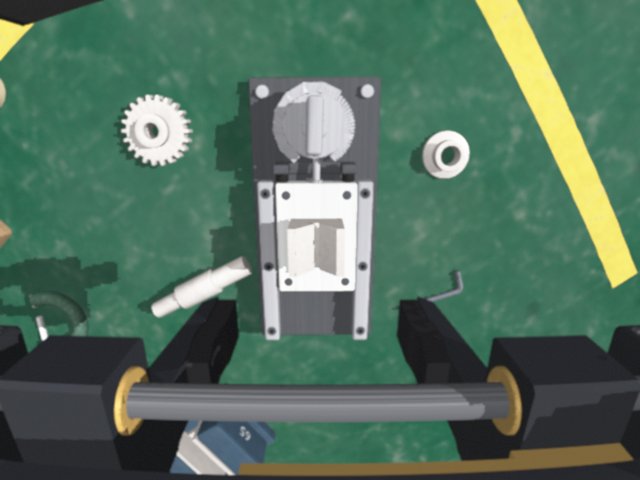

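```bash
python3 - <<'E'
from h import *
c=get_calibration("wrist")
for n,u,v in(("ctr",315,124.5),("top",316,97),("bot",315,152)): print(n,onz(c,u,v,.07).round(4))
E
python3 -m handwheel '[[[0,0,0,0,-0.039,0],[0,0,0,0,-0.078,0],[0,0,0,0,-0.117,0],[0,0,0,0,-0.156,0],[0,0,0,0,-0.195,0],[0,0,0,0,-0.234,0],[0,0,0,0,-0.273,0],[0,0,0,0,-0.312,0],[0,0,0,0,-0.351,0],[0,0,0,0,-0.39,0],[0,0,0,0,-0.429,0],[0,0,0,0,-0.468,0]]]' && python3 -m handwheel '[[[0,0,0,0,-0.039,0],[0,0,0,0,-0.078,0],[0,0,0,0,-0.117,0],[0,0,0,0,-0.156,0],[0,0,0,0,-0.195,0],[0,0,0,0,-0.234,0],[0,0,0,0,-0.273,0],[0,0,0,0,-0.312,0],[0,0,0,0,-0.351,0],[0,0,0,0,-0.39,0],[0,0,0,0,-0.429,0],[0,0,0,0,-0.468,0]]]' && python3 -m handwheel '[[[0,0,0,0,-0.03,0],[0,0,0,0,-0.06,0],[0,0,0,0,-0.064,0],[0,0,0,0,-0.064,0]]]'
python3 - <<'E'
from h import *
st(); plan([.615,.022,.046],.169+np.pi/2)
E
```

```text
ctr [0.609  0.0248 0.07  ]
top [0.6269 0.0271 0.07  ]
bot [0.5907 0.0217 0.07  ]
clock: 9.77
tool_pos: [0.529, 0.0109, 0.1928]
eef_rot: [0.519, -0.481, 0.48, -0.518]
contact_force: [0.8, 0.1, -0.6]
opening: 0.799
clock: 10.77
tool_pos: [0.529, 0.0109, 0.1928]
eef_rot: [-0.707, 0.01, -0.007, 0.707]
contact_force: [0.4, 0.2, 1.0]
opening: 0.801
clock: 11.1
tool_pos: [0.5292, 0.011, 0.1932]
eef_rot: [-0.704, -0.059, 0.061, 0.705]
contact_force: [0.4, -0.0, 0.1]
opening: 0.804
{'clock': 11.1, 'tool_pos': [0.5292, 0.011, 0.1932], 'eef_rot': [-0.7042, -0.0588, 0.0606, 0.705], 'contact_force': [0.4082, -0.019, 0.0929], 'moment': [0.036, -0.142, 0.0198], 'opening': 0.8037, 'q': [0.4675, 0.8196, -1.0257, 1.8761, 0.8574, 0.9693, 0.782]}
shift [0.0868, 0.147, -0.0038] turn/pi [-0.0005, 0.0, -0.0008] deg [-0.1, 0.0, -0.1]
```

```bash
python3 -m handwheel '[[[0.04,0,-0.003,0,0,0],[0.075,0,-0.003,0,0,0],[0.087,0.03,-0.003,0,0,0],[0.087,0.07,-0.003,0,0,0],[0.087,0.1,-0.003,0,0,0],[0.087,0.12,-0.003,0,0,0],[0.087,0.135,-0.003,0,0,0],[0.087,0.145,-0.003,0,0,0],[0.087,0.151,-0.003,0,0,0],[0.087,0.151,-0.003,0,0,0],[0.087,0.151,-0.003,0,0,0]]]'
python3 - <<'E'
from h import *
st(); im,c=snap("wrist","w4"); p=proj(c,[.615,.023,.07]); print(p); plan([.615,.023,.042],.169+np.pi/2)
E
```

```text
clock: 12.02
tool_pos: [0.6168, 0.0231, 0.0446]
eef_rot: [-0.704, -0.061, 0.06, 0.705]
contact_force: [-0.1, -0.4, -0.3]
opening: 0.798
{'clock': 12.0167, 'tool_pos': [0.6168, 0.0231, 0.0446], 'eef_rot': [-0.7044, -0.0606, 0.0596, 0.7047], 'contact_force': [-0.1165, -0.4466, -0.2658], 'moment': [0.0889, -0.1302, -0.0076], 'opening': 0.7984, 'q': [0.3354, 1.0948, -0.8667, 1.6936, 1.0559, 0.8917, 0.7454]}
[320.86584092 348.25267768]
shift [-0.0021, 0.003, 0.0002] turn/pi [-0.0001, 0.0004, 0.0007] deg [-0.0, 0.1, 0.1]
```

View pics/w4.png

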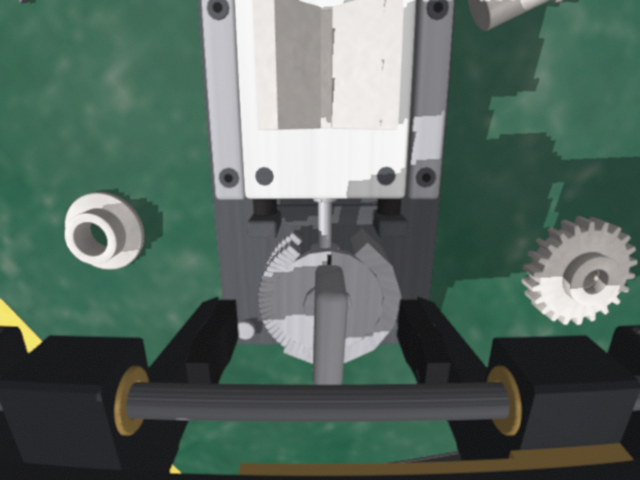

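The wing's top (u≈330, v 293–380) sits about 3 mm towards the gear side of the jaw centre (u≈319). I'll shift +3 mm in tool z and close softly.

```bash
python3 -m handwheel '[[[-0.002,0.003,0.003,0,0,0],[-0.002,0.003,0.003,0,0,0],[-0.002,0.003,0.003,0,0,0],[-0.002,0.003,0.003,0,0,0],[-0.002,0.003,0.003,0,0,0],[-0.002,0.003,0.003,0,0,0],[-0.002,0.003,0.003,0,0,0],[-0.002,0.003,0.003,0,0,0],[-0.002,0.003,0.003,0,0,0],[-0.002,0.003,0.003,0,0,0],[-0.002,0.003,0.003,0,0,0],[-0.002,0.003,0.003,0,0,0]]]' -1 10
python3 -m handwheel '[[[0,0,0,0,0,0],[0,0,0,0,0,0],[0,0,0,0,0,0],[0,0,0,0,0,0],[0,0,0,0,0,0],[0,0,0,0,0,0]]]' -1 10
python3 - <<'E'
from h import *
st()
E
```

```text
clock: 13.07
tool_pos: [0.6135, 0.0269, 0.0407]
eef_rot: [-0.704, -0.061, 0.061, 0.705]
contact_force: [-0.5, 5.7, -0.6]
opening: 0.136
clock: 13.57
tool_pos: [0.6135, 0.0269, 0.0407]
eef_rot: [-0.704, -0.061, 0.061, 0.705]
contact_force: [-0.8, 5.7, -1.3]
opening: 0.136
{'clock': 13.5667, 'tool_pos': [0.6135, 0.0269, 0.0407], 'eef_rot': [-0.7037, -0.0606, 0.0606, 0.7053], 'contact_force': [-0.765, 5.6588, -1.2818], 'moment': [1.0462, -0.004, -0.1398], 'opening': 0.1359, 'q': [0.3297, 1.098, -0.8633, 1.7028, 1.0626, 0.8828, 0.7323]}
```

```bash
python3 -m handwheel '[[[0,0,0.001,0,0,0],[0,0,0.002,0,0,0],[0,0,0.002,0,0,0],[0,0,0.002,0,0,0],[0,0,0.002,0,0,0],[0,0,0.002,0,0,0]]]' -1 60; python3 -c "
from h import *
st()"
python3 -m handwheel '[[[0,0,0,0,0.015,0],[0,0,0,0,0.03,0],[0,0,0,0,0.045,0],[0,0,0,0,0.06,0],[0,0,0,0,0.06,0]]]'; python3 -c "
from h import *
st()"
```

```text
clock: 14.07
tool_pos: [0.6135, 0.027, 0.0407]
eef_rot: [0.705, 0.06, -0.06, -0.704]
contact_force: [-1.2, 1.9, -1.0]
opening: 0.129
{'clock': 14.0667, 'tool_pos': [0.6135, 0.027, 0.0407], 'eef_rot': [0.7048, 0.0602, -0.0602, -0.7043], 'contact_force': [-1.2219, 1.8717, -0.959], 'moment': [0.4103, -0.0868, -0.0047], 'opening': 0.129, 'q': [0.3273, 1.0973, -0.8615, 1.703, 1.0638, 0.8836, 0.7286]}
clock: 14.48
tool_pos: [0.6135, 0.027, 0.0407]
eef_rot: [0.707, -0.007, 0.007, -0.707]
contact_force: [-0.5, 1.5, -1.2]
opening: 0.132
{'clock': 14.4833, 'tool_pos': [0.6135, 0.027, 0.0407], 'eef_rot': [0.7074, -0.0067, 0.0068, -0.7068], 'contact_force': [-0.5404, 1.4811, -1.2073], 'moment': [0.3858, -0.1255, -0.0058], 'opening': 0.1317, 'q': [0.3124, 1.0845, -0.8273, 1.7038, 1.0388, 0.8571, 0.5555]}
```

```bash
python3 -m handwheel '[[[0,0,0,0,0.015,0],[0,0,0,0,0.03,0],[0,0,0,0,0.045,0],[0,0,0,0,0.06,0]]]'; python3 -c "
from h import *
print(r.get_state()['moment'])"
python3 -m handwheel '[[[0,0,0,0,0.015,0],[0,0,0,0,0.03,0],[0,0,0,0,0.03,0]]]'; python3 -c "
from h import *
st()
im,c=snap('wrist','w5'); cv2.imwrite('pics/e.png',im[150:480,120:560,::-1])"
```

```text
clock: 14.82
tool_pos: [0.6135, 0.027, 0.0407]
eef_rot: [0.704, -0.073, 0.073, -0.703]
contact_force: [-0.6, 1.5, -0.6]
opening: 0.133
[ 0.3464783  -0.1546214   0.08456854]
clock: 15.07
tool_pos: [0.6135, 0.027, 0.0407]
eef_rot: [0.699, -0.106, 0.106, -0.699]
contact_force: [-0.5, 1.0, -1.0]
opening: 0.132
{'clock': 15.0667, 'tool_pos': [0.6135, 0.027, 0.0407], 'eef_rot': [0.6994, -0.1058, 0.106, -0.6988], 'contact_force': [-0.5033, 1.0411, -0.9815], 'moment': [0.28, -0.1523, -0.0398], 'opening': 0.1317, 'q': [0.2885, 1.0659, -0.7739, 1.7051, 0.9977, 0.8167, 0.3023]}
```

View pics/e.png

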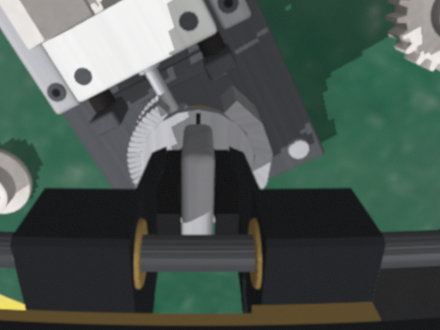

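The cam follows the wing (about 0.47 rad) and the neck is in the slot. Free-turn moment is about 0.085 N m while moving. I'll go on in small steps, reading the moment in motion.

```bash
cat > m.py <<'E'
from h import *
s=r.get_state(); M=R.from_quat(s["eef_rot"]).as_matrix()[:,0]
print("cam~%.3f Mz %.3f F %s q7 %.2f"%(0.17-np.arctan2(M[1],M[0]),s["moment"][2],np.round(s["contact_force"],1),s["q"][6]))
E
t='python3 m.py'
python3 -m handwheel '[[[0,0,0,0,0.01,0],[0,0,0,0,0.02,0],[0,0,0,0,0.03,0],[0,0,0,0,0.04,0]]]' >/dev/null; $t
python3 -m handwheel '[[[0,0,0,0,0.01,0],[0,0,0,0,0.02,0],[0,0,0,0,0.03,0],[0,0,0,0,0.04,0]]]' >/dev/null; $t
python3 -m handwheel '[[[0,0,0,0,0.01,0],[0,0,0,0,0.02,0],[0,0,0,0,0.03,0]]]' >/dev/null; $t
```

```text
cam~0.595 Mz 0.096 F [ 0.1  1.  -1.1] q7 0.19
cam~0.721 Mz 0.166 F [-0.2  0.8 -0.7] q7 0.08
cam~0.815 Mz 0.103 F [0.3 1.3 0.8] q7 -0.00
```

```bash
t='python3 m.py'
python3 -m handwheel '[[[0,0,0,0,0.01,0],[0,0,0,0,0.02,0],[0,0,0,0,0.03,0]]]' >/dev/null; $t
python3 -m handwheel '[[[0,0,0,0,0.01,0],[0,0,0,0,0.02,0],[0,0,0,0,0.03,0]]]' >/dev/null; $t
```

```text
cam~0.909 Mz 0.246 F [ 0.9  1.6 -1. ] q7 -0.08
cam~1.003 Mz 0.313 F [-0.8  1.2  0. ] q7 -0.16
```

```bash
t='python3 m.py'
python3 -m handwheel '[[[0,0,0,0,0.01,0]]]' >/dev/null; $t
python3 -m handwheel '[[[0,0,0,0,0.005,0]]]' >/dev/null; $t
```

```text
cam~1.034 Mz 0.362 F [ 0.2  1.1 -0.5] q7 -0.19
cam~1.050 Mz 0.443 F [ 0.8  1.  -0.7] q7 -0.20
```

```bash
t='python3 m.py'
for i in 1 2 3; do python3 -m handwheel '[[[0,0,0,0,0,0]]]' >/dev/null; $t; done
```

```text
cam~1.050 Mz 0.337 F [-1.  -0.7  0.4] q7 -0.20
cam~1.050 Mz 0.336 F [ 0.2 -0.4  0.6] q7 -0.20
cam~1.051 Mz 0.400 F [-0.5 -0.2  0.6] q7 -0.20
```

The held moment is about 0.36, roughly 0.26 above free turning, which is properly tight. Letting go and lifting.

```bash
python3 -m handwheel '[[[0,0,0,0,0,0],[0,0,0,0,0,0],[0,0,0,0,0,0],[0,0,0,0,0,0],[0,-0.02,0,0,0,0],[0,-0.05,0,0,0,0],[0,-0.08,0,0,0,0],[0,-0.12,0,0,0,0],[0,-0.14,0,0,0,0],[0,-0.14,0,0,0,0]]]' -0.2; python3 -m handwheel '[[[0,0,0,0,0,0],[0,0,0,0,0,0],[0,0,0,0,0,0],[0,0,0,0,0,0],[0,0,0,0,0,0],[0,0,0,0,0,0]]]'
python3 - <<'E'
from h import *
im,c=snap("wrist","w6"); st()
E
```

```text
clock: 17.78
tool_pos: [0.6162, 0.0288, 0.1859]
eef_rot: [-0.637, 0.299, -0.304, 0.641]
contact_force: [0.7, -1.3, -0.3]
opening: 0.397
clock: 18.28
tool_pos: [0.613, 0.0274, 0.1799]
eef_rot: [0.64, -0.302, 0.301, -0.639]
contact_force: [0.1, 0.4, 0.7]
opening: 0.398
{'clock': 18.3333, 'tool_pos': [0.6131, 0.0274, 0.1801], 'eef_rot': [0.6397, -0.302, 0.3014, -0.6394], 'contact_force': [-0.2926, -0.0434, 0.4379], 'moment': [-0.0427, -0.1738, -0.0134], 'opening': 0.3984, 'q': [0.2972, 0.8505, -0.788, 1.6398, 0.708, 0.9598, -0.056]}
```

View pics/w6.png

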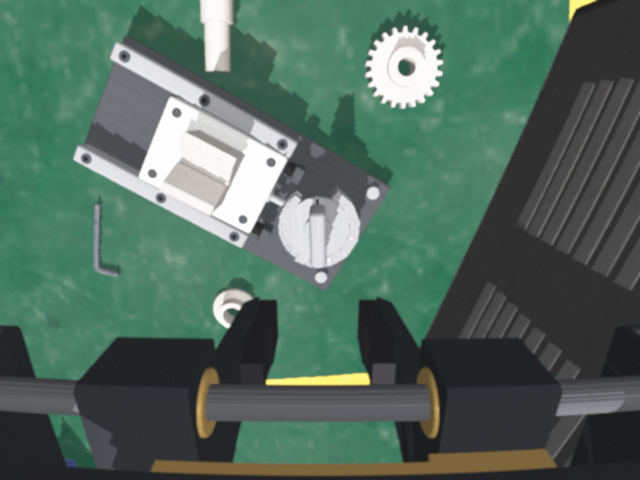

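The wing is still in line with the tool (u≈318), so the cam has stayed at about 1.05 rad. The pallet is on the buffers with the stud in the slot, the neighbours are undisturbed and the gripper is clear. Handing in.

```bash
python3 -c "
from h import *
print(job.finish_job())"
```

```text
the job is handed in; nothing more can be done
None
```

The pallet is locked against the buffers and the job is handed in at about 18 s of the 72 s allowed; no verdict was reported.

- **Pallet:** I gripped the V-block and slid the pallet about 51 mm until it met both buffers, pressing to about 19 N. A wrist picture showed its front face on both buffers and the head in the cam's open mouth. I then let go.
- **Cam:** I gripped the wing and turned it clockwise to about 1.05 rad. The moment was about 0.09 to 0.10 N m in free turning. At the stop it averaged about 0.36 N m over three held readings, about 0.26 above free, which is in the 0.2 to 0.3 range.
- **Noisy reading:** One reading in the last small step was 0.44 N m, about 0.35 above free. That is over the 0.2 to 0.3 target but below the 0.4 forcing limit, and I stopped there. The three held readings varied from 0.34 to 0.40.
- **After release:** The last wrist picture showed the wing where I left it, the pallet on the buffers, the stud in the slot, the loose parts undisturbed to the eye and the gripper clear, about 11 cm above the wing.
- **Not measured:** I could not measure the cam's pull on the stud directly. I infer it from the moment.

I viewed 9 pictures.

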